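# Carry a brass ring on a paddle into the stepped vise jaws

### The job

The freshly oiled brass ring lies on the tip of the flat carrying paddle. Pick the paddle up by its red handle and carry the ring on it, kept level and without touching the ring with the gripper, to the blue vise; lower it gently between the jaws until the ring lies flat in the pocket of the jaw ledges, and draw the paddle out from under it. Then lay the paddle back down flat on the black mat, let go, and leave the other things on the bench alone.

Things in the scene. Friction and masses are not known exactly. Their poses are not given: they have to be found in the camera images.
- paddle_grip (a point): Grip centre of the carrying paddle: middle of its upright red handle block, 31 mm above the paddle's underside. Axes: x along the blade to its tip, y across, z up. Handle: x = -40 to +30 mm of this point, 22 wide (grip it across, along y), its top 58 above the underside. The paddle starts flat on the mat; about 0.42 kg. A moderate grip (about 40 N) is steadiest.
- paddle_mid (a point): Middle of the blade's length, on its top face, 40 mm ahead of the grip centre.
- paddle: The paddle; origin on its underside 31 mm below the grip centre, same axes. Flat aluminium blade 200 long, 36 wide, 4 thick, x = -60 to +140; across it a black heel rib, x = 45 to 50, 4 high, which the ring can creep back against. At x = -59 to -41 a dark steel counterweight 36 wide, top 56 above the underside. With the ring on, it balances within 15 mm of the grip.
- ring_centre (a point): Centre (half-way up) of the loose brass ring: outer diameter 80, hole 52, 6 thick, about 0.14 kg; z is its axis. It starts flat on top of the blade, 92 to 104 mm ahead of the grip centre along the paddle's x and up to 5 mm off across. Not fastened: it can creep some mm on the blade while carried, or slide off, so look again before lowering.
- ring: The same ring; origin at the centre of its underside, 3 mm below its centre.
- vise_seat (a point): Middle of the pocket in the blue vise, at the height of the ledges on which the ring shall lie, 56 mm above the bench. x along the open channel between the steel jaws, pointing away from the robot's side, y across, z up. Ledges are flat and end at 10 mm high walls at x, y = +-46: a 92 by 92 pocket for the 80 ring.
- vise: The vise, bolted down; origin on the bench, 56 mm below the seat, same axes. Channel 50 wide (y = -25 to +25), open above and at both ends, its floor 22 above the bench, 34 below the ledges. Jaws end at x = +-55, walls' top 66 above the bench, base x = +-60, y = +-85. On +y a screw stub with an upright bar stands out to y = 108, 74 high.
- mat_centre (a point): Centre of the top of the fixed black rubber mat, 280 (x) by 140 (y), 5 thick, on the bench (top 5 mm above it). The paddle shall end flat on it.
- oil_bottle: Red squeeze bottle, 64 diameter, 170 high, standing; bystander. Origin centre of underside.
- parts_box: Open wooden box 140 x 180 x 50; bystander. Origin centre of underside.
- wrench: Wrench lying on the bench at the right near side; bystander.
- brush: Brush lying on the bench at the left near side; bystander.
There are look-alikes about, which are no part of the job. Of the things that look like the vise, take the one that is nearest to the robot's base at the start.

How it is judged:
By the outcome, as a careful person would: the job done as asked, in the order asked, and still so for the second after the job is handed in, with the robot touching nothing.
It also fails if it takes over 58 s, if anything falls off the work surface, if the arm or the gripper's body presses on something with over 40 N, if the wrist force passes 120 N, or if a joint passes its speed limit or range.

### The arm

A 7-joint arm with a two-finger parallel gripper is mounted at the origin on the work surface. World frame = base frame: x ahead of the robot, y to its left, z up, the work surface at z = 0. Lengths are in mm, angles in rad, forces in N, time in s.
With the tool pointing down it reaches from about 425 to 950 mm from the base axis. Payload 4.7 kg.
Tool frame: the origin (TCP) lies midway between the tips of the shut fingers; the grasp point (between the pads) lies 19 mm behind it (ctrl.pinch_z is the distance from the TCP to the grasp point, in mm); x points along the fingers, y is the direction in which the jaws open and shut, and the axes are right-handed (so a half turn about x gives the same grasp; the last joint's range is limited). The gripper opens to 85 mm and grips with 20 to 120 N. Pads are 22 mm wide; open, the fingers measure 114 mm over their backs; the gripper's body (76 mm by 85 mm) begins 54 mm behind the grasp point. The pads swing forward as they close: fully open they stand 13 mm farther back than shut.
Start: joints at [1.227, 0.469, -0.049, 1.532, 0.024, 1.141, -0.082], TCP at [209.044, -641.832, 231.335] pointing down, gripper open.
Joint ranges: [-2.59, 2.59], [-0.33, 1.99], [-1.39, 1.29], [0.1, 2.45], [-1.04, 4.18], [0.21, 1.99], [-2.66, 2.66]. Speed limits (rad/s): [2.57, 2.57, 3.14, 3.14, 3.14, 3.14, 3.14].

### API

Orientations are given as a rotation vector (axis times angle).
In Python, from bench import ctrl gives the robot as it stands.
- The arm moves only by the tool servo_tool, never from a script. Its argument "moves" is a list of rows, each an object of numbers: "dx", "dy", "dz": the shift along the tool's x, y, z in m; "yaw": the turn about the tool's x in rad. A call has 1 to 20 rows; each row shifts and turns the commanded pose from where the row before left it, along the tool's axes as they then stand; what a row does not reach is not made up. A row lasts 1/12 s, in which the tool goes at most 41.7 mm and 7.16 degrees, less where a joint would pass 70% of its speed; a pose out of reach is approached as far as the arm can. A call with a gripper value outside its range is refused whole. "jaw" is the opening, from 0 (shut) to 1 (fully open), set as the call begins (left out, the last holds). The fingers move at their own pace and stop on an object; "force" is the grip in N (left out, the last holds). Time passes only in rows, so rows that do not move let the fingers close. It gives the time, the measured TCP pose, the force and the opening at its end, in the units of the state.
- ctrl.sense(): the state, without advancing time (a new reading comes with each control period).
- ctrl.read_camera(name): name is "side" or "top"; returns the picture (400x640x3 uint8, red, green, blue); there is no depth.
- ctrl.calibration(name): a dict with "intrinsics" (3x3 intrinsics, pixels), "pose" (4x4, takes a point from camera to world coordinates). Camera axes: x right, y up, looking along -z (the intrinsics and any distortion apply to the point x, -y, -z); pixel columns grow to the right and rows downward; lengths in mm; the calibration is good to about 2 mm. A picture is of the moment at which its call begins. calibration takes no time and is no camera call.
- ctrl.finish_job(): hands the job in, once; it reports no verdict.
The state is a dict: "time": time; "qpos": joint angles; "qvel": joint speeds; "joint_torque": joint torques, N m; "tcp_pos": TCP position; "tcp_rot": TCP orientation; "contact_force": force on the tool from outside, world axes, zero at the start; "torque": the same for the moment, N m; "finger_gap": finger opening in mm.
Only numpy, scipy, OpenCV 4.12 (cv2) and the standard library are available. Lean on these libraries where they do the work, as an engineer would, in place of code of your own. Each camera call takes 0.05 s, during which the arm holds its last target.

## Working session

There is one attempt and no reset: what is moved stays moved. The work goes in short steps, Python scripts to look and compute and a tool call to move; the robot and the scene stay as the last step left them, time stands still between calls to the robot, and variables do not carry over. Pictures are saved under pics/ and viewed, and the job is handed in when it is done.

Besides the shell and the picture viewer there is one more tool, called after "Call:" by a JSON object that holds its "fn" and its "kwargs". servo_tool: Moves the arm, as the interface text tells. Its arguments: {"type":"object","properties":{"moves":{"type":"array","items":{"type":"object","properties":{"dx":{"type":"number"},"dy":{"type":"number"},"dz":{"type":"number"},"yaw":{"type":"number"}}}},"jaw":{"type":"number"},"force":{"type":"number"}},"required":["moves"]}

```bash
ls; mkdir -p pics; python3 - <<'E'
from bench import ctrl
import cv2,numpy as np
np.set_printoptions(precision=3,suppress=True)
for n in("side","top"):
    cv2.imwrite(f"pics/{n}0.png",ctrl.read_camera(n)[:,:,::-1])
    c=ctrl.calibration(n);print(n,{k:np.array(v) if not isinstance(v,str) else v for k,v in c.items()})
s=ctrl.sense();print(s['time'],s['tcp_pos'],s['tcp_rot'],s['finger_gap'],s['contact_force'],ctrl.pinch_z)
E
```

```text
pics
side {'intrinsics': array([[495.45 ,   0.   , 328.549],
       [  0.   , 495.45 , 196.033],
       [  0.   ,   0.   ,   1.   ]]), 'pose': array([[  -0.977,    0.139,   -0.165,  290.577],
       [  -0.215,   -0.667,    0.713, 1129.107],
       [  -0.011,    0.732,    0.681, 1160.889],
       [   0.   ,    0.   ,    0.   ,    1.   ]])}
top {'intrinsics': array([[474.448,   0.   , 319.018],
       [  0.   , 474.448, 199.92 ],
       [  0.   ,   0.   ,   1.   ]]), 'pose': array([[  -0.022,    0.984,   -0.175,  302.406],
       [  -1.   ,   -0.024,   -0.012,  -14.891],
       [  -0.016,    0.175,    0.984, 1596.814],
       [   0.   ,    0.   ,    0.   ,    1.   ]])}
0.1 [ 208.887 -641.322  230.351] [ 2.052  0.328 -2.053] 85.60310359123504 [ 0.297  0.367 -0.267] 18.700000000000003
```

View pics/side0.png

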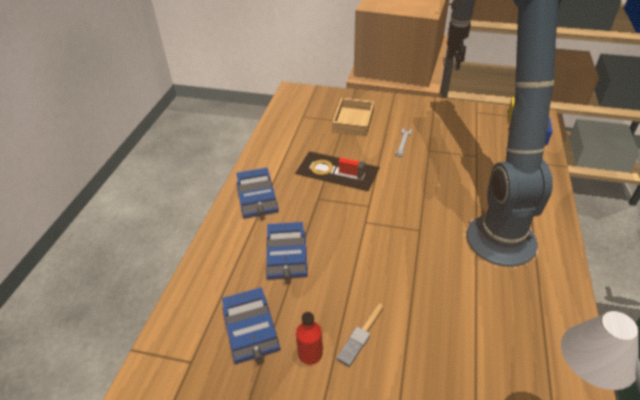

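View pics/top0.png

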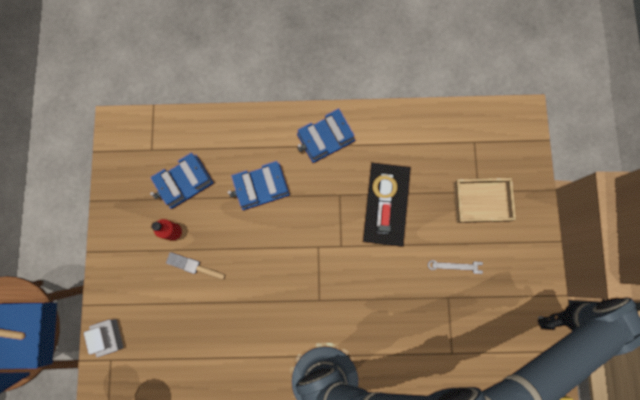

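Three vises in the top view: (182,180), (260,186), (326,136). The base is at about (325,375), so the middle one (260,186) looks nearest. I'll confirm it in enlarged crops and measure.

```bash
python3 - <<'E'
import cv2
t=cv2.imread("pics/top0.png");s=cv2.imread("pics/side0.png")
def crop(im,x,y,w,h,k,f): cv2.imwrite(f"pics/{f}.png",cv2.resize(im[y:y+h,x:x+w],None,fx=k,fy=k,interpolation=cv2.INTER_CUBIC))
crop(t,225,155,70,60,10,"c_tv");crop(t,355,155,64,100,6,"c_tp");crop(s,255,215,60,70,8,"c_sv");crop(s,290,145,95,50,8,"c_sp")
E
```

```text
(no output)
```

View pics/c_tv.png

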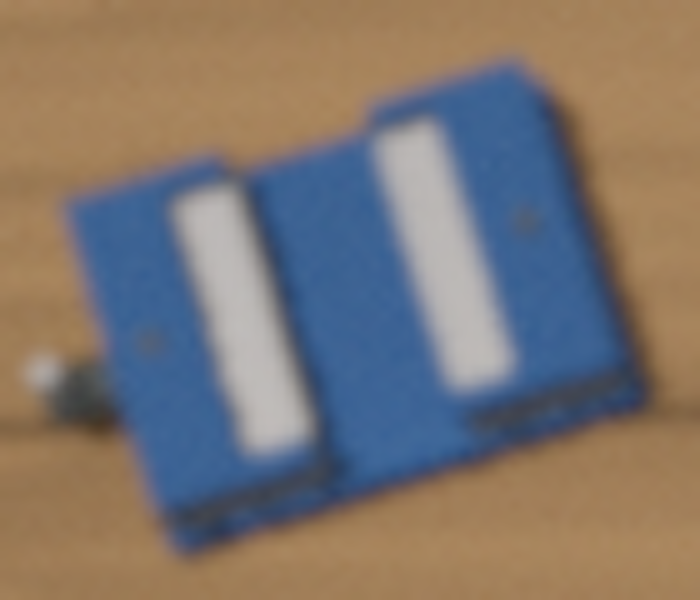

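View pics/c_tp.png

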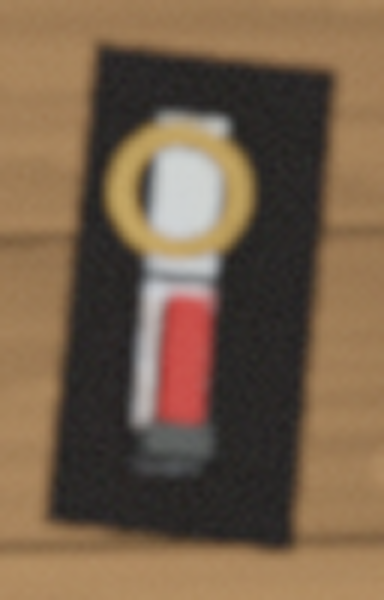

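View pics/c_sv.png

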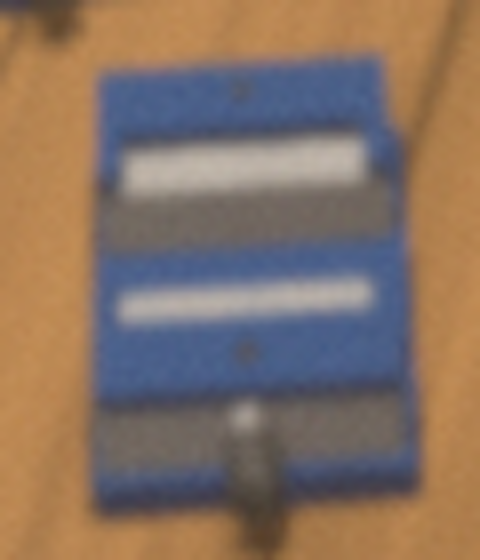

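View pics/c_sp.png

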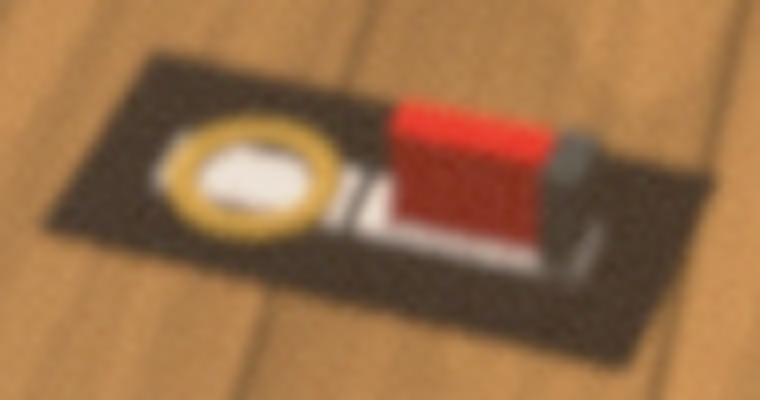

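```bash
cat > h.py <<'E'
import numpy as np
from scipy.optimize import least_squares
from bench import ctrl
np.set_printoptions(precision=2,suppress=True)
C={n:ctrl.calibration(n) for n in("side","top")}
def proj(n,P):
    P=np.atleast_2d(P);T=np.array(C[n]["pose"]);K=np.array(C[n]["intrinsics"])
    q=(P-T[:3,3])@T[:3,:3]; q=q*[1,-1,-1]
    q=q@K.T; return q[:,:2]/q[:,2:]
def full(x0,y0,k,p): return np.array([x0,y0])+(np.array(p)+.5)/k-.5
def place(p,P):
    c,s=np.cos(p[2]),np.sin(p[2]); P=np.atleast_2d(np.array(P,float))
    return P@np.array([[c,s,0],[-s,c,0],[0,0,1]])+[p[0],p[1],0]
def fit(obs,p0,zoff=0):
    """obs: list of (cam, model pts, px)"""
    f=lambda p:np.concatenate([(proj(n,place(p,np.array(M,float)+[0,0,zoff]))-px).ravel() for n,M,px in obs])
    r=least_squares(f,p0,loss="soft_l1"); return r.x,f(r.x).reshape(-1,2)
def ray(n,px,z):
    T=np.array(C[n]["pose"]);K=np.array(C[n]["intrinsics"])
    d=np.linalg.inv(K)@[px[0],px[1],1]; d=T[:3,:3]@(d*[1,-1,-1]); o=T[:3,3]
    return o+d*(z-o[2])/d[2]
E
python3 - <<'E'
from h import *
tv=("top",[(46,25,56),(-46,25,66),(46,-25,56),(-46,-25,66),(46,46,56),(-46,46,66),(46,-46,66),(-46,-46,66)],
 full(225,155,10,[(240,182),(318,440),(375,145),(450,388),(172,205),(248,455),(440,120),(515,370)]))
sv=("side",[(46,-46,56),(-46,-46,56),(46,-25,56),(-46,-25,56),(46,25,56),(-46,25,56),(46,46,66),(-46,46,66)],
 full(255,215,8,[(122,150),(362,135),(125,195),(368,178),(118,298),(372,278),(120,325),(374,305)]))
for o in([tv,sv],[tv],[sv]):
    p,r=fit(o,[480,170,.2]);print("vise",p,np.degrees(p[2]),np.abs(r).max(),np.sqrt((r**2).mean()), np.hypot(*p[:2]))
for px in[(182,180),(260,186),(326,136)]:
    q=ray("top",px,60);print(px,q,np.hypot(*q[:2]))
tp=("top",[(30,-11,58),(-40,-11,58),(30,11,58),(140,18,4),(140,-18,4)],full(355,155,6,[(218,297),(208,425),(167,293),(158,112),(230,118)]))
sp=("side",[(30,-11,58),(30,11,58),(-40,11,58),(-40,-11,58),(30,11,4),(-40,11,4),(47.5,18,6),(47.5,-18,6),(140,18,4)],
 full(290,145,8,[(400,100),(395,133),(545,163),(556,130),(395,215),(540,245),(350,226),(372,172),(155,188)]))
for o in([tp,sp],[tp],[sp]):
    p,r=fit(o,[430,-220,0],5);print("paddle",p,np.degrees(p[2]),np.sqrt((r**2).mean()));print(r.T)
for n,px in(("top",full(355,155,6,(180,189))),("side",full(290,145,8,(254,178)))): print("ring",n,ray(n,px,12))
E
```

```text
vise [637.84 202.56   0.3 ] 16.92808979018602 0.9872165868541174 0.4286607153488467 669.23089373341
vise [636.79 201.72   0.29] 16.581604473056977 0.8287644392643472 0.40402766649338323 667.9799376739874
vise [638.5  203.31   0.3 ] 17.26732561907958 0.4787510537464641 0.24452632621172707 670.0859817803376
(182, 180) [654.82 458.97  60.  ] 799.6562706183215
(260, 186) [627.91 198.65  60.  ] 658.5843009022833
(326, 136) [794.46 -24.17  60.  ] 794.8293032557166
paddle [ 529.85 -214.02   -0.1 ] -5.706867062441203 0.590213675797037
[[-0.9  -0.36  0.87  0.22 -1.25  0.89 -0.32  0.09  0.41 -0.36  0.28  0.03
   0.29  0.19]
 [-0.72 -0.85 -0.55  0.57  0.33 -0.21 -0.62 -0.6  -0.27  0.86  0.9  -0.68
  -0.03 -0.42]]
paddle [ 528.84 -214.88   -0.1 ] -5.883836359033613 0.6720417602552173
[[-0.6  -0.12  1.17  0.61 -0.86]
 [-0.41 -0.54 -0.26  0.85  0.64]]
paddle [ 530.27 -213.39   12.48] 715.1797178828072 0.45950658962919183
[[ 0.66 -0.47  0.04  0.26 -0.51  0.22 -0.11  0.01 -0.09]
 [-0.05 -0.43 -0.61 -0.29  1.04  0.9  -0.45  0.17  0.05]]
ring top [ 627.18 -219.45   12.  ]
ring side [ 627.7  -220.08   12.  ]
```

```bash
cat >> h.py <<'E'
from scipy.spatial.transform import Rotation as R
def tool(): 
    s=ctrl.sense(); return s,np.array(s['tcp_pos']),R.from_rotvec(s['tcp_rot']).as_matrix()
def goto(x,y,z,yawdeg):
    """needed shift in tool axes (before turning), and yaw about tool x so that tool y is along +-paddle y (yaw world deg)"""
    s,p,M=tool(); d=M.T@(np.array([x,y,z])-p)
    ty=np.degrees(np.arctan2(M[1,1],M[0,1])); w=(yawdeg+90-ty+90)%180-90
    print("t",round(s['time'],2),"tcp",p,"toolx",M[:,0],"tooly ang",round(ty,2),"F",np.array(s['contact_force']),"gap",round(s['finger_gap'],1))
    print("shift tool mm",d,"yaw rad about tool x",round(-np.radians(w),4),"world turn deg",round(w,2),"M\n",M)
E
python3 -c "
from h import *
goto(529.8,-214,150,-5.7)"
```

```text
t 0.1 tcp [ 208.89 -641.32  230.35] toolx [-0.  0. -1.] tooly ang -71.96 F [ 0.3   0.37 -0.27] gap 85.6
shift tool mm [  80.86 -306.78 -437.49] yaw rad about tool x 0.4144 world turn deg -23.74 M
 [[-0.    0.31 -0.95]
 [ 0.   -0.95 -0.31]
 [-1.   -0.    0.  ]]
```

Call:
{"fn": "servo_tool", "kwargs": {"moves": [{"dy": -0.008, "dz": -0.011, "dx": 0.002}, {"dy": -0.016, "dz": -0.023, "dx": 0.004}, {"dy": -0.0165, "dz": -0.0235, "dx": 0.005}, {"dy": -0.0165, "dz": -0.0235, "dx": 0.005}, {"dy": -0.0165, "dz": -0.0235, "dx": 0.005}, {"dy": -0.0165, "dz": -0.0235, "dx": 0.005}, {"dy": -0.0165, "dz": -0.0235, "dx": 0.005}, {"dy": -0.0165, "dz": -0.0235, "dx": 0.005}, {"dy": -0.0165, "dz": -0.0235, "dx": 0.005}, {"dy": -0.0165, "dz": -0.0235, "dx": 0.005}, {"dy": -0.0165, "dz": -0.0235, "dx": 0.005}, {"dy": -0.0165, "dz": -0.0235, "dx": 0.005}, {"dy": -0.0165, "dz": -0.0235, "dx": 0.005}, {"dy": -0.0165, "dz": -0.0235, "dx": 0.005}, {"dy": -0.0165, "dz": -0.0235, "dx": 0.005}, {"dy": -0.0165, "dz": -0.0235, "dx": 0.005}, {"dy": -0.0165, "dz": -0.0235, "dx": 0.005}, {"dy": -0.0165, "dz": -0.0235, "dx": 0.005}, {"dy": -0.0165, "dz": -0.0235}, {"dy": -0.0075, "dz": -0.011}], "jaw": 1.0, "force": 40}}

```text
validation failed for argument at $.mo...
```

Call:
{"fn": "servo_tool", "kwargs": {"moves": [{"yaw": 0.1}, {"yaw": 0.1}, {"yaw": 0.1}, {"yaw": 0.1}, {"yaw": 0.0144}, {}]}}

```text
validation failed for argument at $.mo...
```

```bash
python3 -c "
from h import *
import cv2
goto(529.8,-214,17.3,-5.7)
for n in('side','top'): 
    cv2.imwrite(f'pics/{n}1.png',ctrl.read_camera(n)[:,:,::-1])
t=cv2.imread('pics/top1.png')[140:260,330:450];s=cv2.imread('pics/side1.png')[100:220,270:390]
cv2.imwrite('pics/b1.png',cv2.resize(np.hstack([s,t]),None,fx=3.3,fy=3.3,interpolation=cv2.INTER_CUBIC))"
```

```text
t 0.1 tcp [ 208.89 -641.32  230.35] toolx [-0.  0. -1.] tooly ang -71.96 F [ 0.3   0.37 -0.27] gap 85.6
shift tool mm [ 213.56 -306.54 -437.5 ] yaw rad about tool x 0.4144 world turn deg -23.74 M
 [[-0.    0.31 -0.95]
 [ 0.   -0.95 -0.31]
 [-1.   -0.    0.  ]]
```

View pics/b1.png

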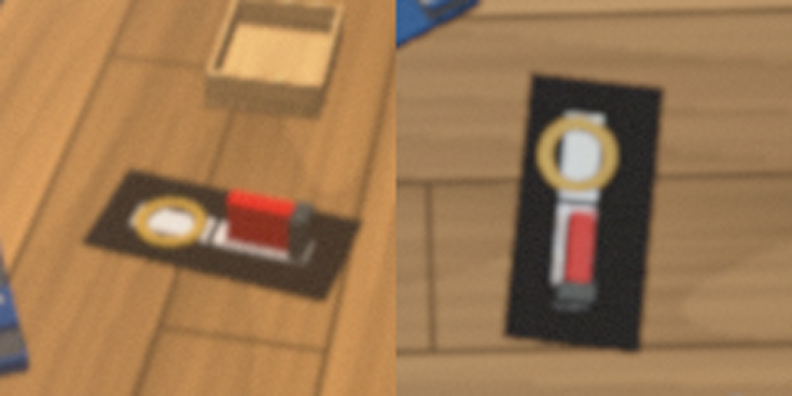

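The rows were refused before anything moved. Perhaps each row needs all four fields, so I'll try a yaw call with all of them.

Call:
{"fn": "servo_tool", "kwargs": {"moves": [{"dx": 0, "dy": -0.008, "dz": -0.011, "yaw": 0}, {"dx": 0.004, "dy": -0.016, "dz": -0.023, "yaw": 0}], "jaw": 1.0, "force": 40}}

```text
time: 0.37
tcp_pos: [231.1, -610.5, 227.5]
tcp_rot: [2.052, 0.317, -2.056]
contact_force: [0.6, -0.4, 0.3]
finger_gap: 85.6
```

Call:
{"fn": "servo_tool", "kwargs": {"moves": [{"dx": 0.004, "dy": -0.016, "dz": -0.023, "yaw": 0}, {"dx": 0.004, "dy": -0.016, "dz": -0.023, "yaw": 0}, {"dx": 0.004, "dy": -0.016, "dz": -0.023, "yaw": 0}, {"dx": 0.004, "dy": -0.016, "dz": -0.023, "yaw": 0}, {"dx": 0.004, "dy": -0.016, "dz": -0.023, "yaw": 0}, {"dx": 0.004, "dy": -0.016, "dz": -0.023, "yaw": 0}, {"dx": 0.004, "dy": -0.016, "dz": -0.023, "yaw": 0}, {"dx": 0.004, "dy": -0.016, "dz": -0.023, "yaw": 0}, {"dx": 0.004, "dy": -0.016, "dz": -0.023, "yaw": 0}, {"dx": 0.004, "dy": -0.016, "dz": -0.023, "yaw": 0}, {"dx": 0.004, "dy": -0.016, "dz": -0.023, "yaw": 0}, {"dx": 0.004, "dy": -0.016, "dz": -0.023, "yaw": 0}, {"dx": 0.004, "dy": -0.016, "dz": -0.023, "yaw": 0}, {"dx": 0.004, "dy": -0.016, "dz": -0.023, "yaw": 0}, {"dx": 0.004, "dy": -0.016, "dz": -0.023, "yaw": 0}, {"dx": 0.004, "dy": -0.016, "dz": -0.023, "yaw": 0}, {"dx": 0.004, "dy": -0.016, "dz": -0.023, "yaw": 0}, {"dx": 0.004, "dy": -0.011, "dz": -0.013, "yaw": 0}]}}

```text
time: 1.87
tcp_pos: [532.3, -209.9, 155.4]
tcp_rot: [2.051, 0.331, -2.048]
contact_force: [0.7, -0.1, 0.2]
finger_gap: 85.2
```

Call:
{"fn": "servo_tool", "kwargs": {"moves": [{"dx": 0, "dy": 0, "dz": 0, "yaw": 0.1}, {"dx": 0, "dy": 0, "dz": 0, "yaw": 0.1}, {"dx": 0, "dy": 0, "dz": 0, "yaw": 0.1}, {"dx": 0, "dy": 0, "dz": 0, "yaw": 0.1}, {"dx": 0, "dy": 0, "dz": 0, "yaw": 0.0144}, {"dx": 0, "dy": 0, "dz": 0, "yaw": 0}]}}

```text
time: 2.37
tcp_pos: [530.4, -213.3, 155.4]
tcp_rot: [-2.172, 0.105, 2.172]
contact_force: [0.1, -0.3, 0.4]
finger_gap: 85.6
```

```bash
python3 -c "
from h import *
import cv2
goto(529.8,-214,17.3,-5.7)
for n in('side','top'): 
    cv2.imwrite(f'pics/{n}2.png',ctrl.read_camera(n)[:,:,::-1])
t=cv2.imread('pics/top2.png')[140:260,330:450];s=cv2.imread('pics/side2.png')[100:220,270:390]
cv2.imwrite('pics/b2.png',cv2.resize(np.hstack([s,t]),None,fx=3.3,fy=3.3,interpolation=cv2.INTER_CUBIC))"
```

```text
t 2.37 tcp [ 530.37 -213.32  155.41] toolx [-0.  0. -1.] tooly ang -95.55 F [ 0.1  -0.32  0.41] gap 85.6
shift tool mm [138.11   0.74   0.5 ] yaw rad about tool x 0.0026 world turn deg -0.15 M
 [[-0.  -0.1 -1. ]
 [ 0.  -1.   0.1]
 [-1.  -0.   0. ]]
```

View pics/b2.png

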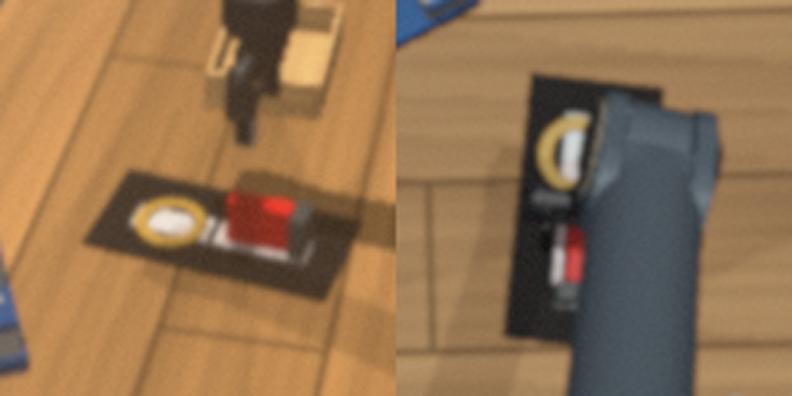

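Call:
{"fn": "servo_tool", "kwargs": {"moves": [{"dx": 0.006, "dy": 0.0007, "dz": 0.0005, "yaw": 0}, {"dx": 0.014, "dy": 0, "dz": 0, "yaw": 0}, {"dx": 0.014, "dy": 0, "dz": 0, "yaw": 0}, {"dx": 0.014, "dy": 0, "dz": 0, "yaw": 0}, {"dx": 0.014, "dy": 0, "dz": 0, "yaw": 0}, {"dx": 0.014, "dy": 0, "dz": 0, "yaw": 0}, {"dx": 0.014, "dy": 0, "dz": 0, "yaw": 0}, {"dx": 0.014, "dy": 0, "dz": 0, "yaw": 0}, {"dx": 0.012, "dy": 0, "dz": 0, "yaw": 0}, {"dx": 0.009, "dy": 0, "dz": 0, "yaw": 0}, {"dx": 0.007, "dy": 0, "dz": 0, "yaw": 0}, {"dx": 0.004, "dy": 0, "dz": 0, "yaw": 0}, {"dx": 0.002, "dy": 0, "dz": 0, "yaw": 0}, {"dx": 0.001, "dy": 0, "dz": 0, "yaw": 0}, {"dx": 0, "dy": 0, "dz": 0, "yaw": 0}]}}

```text
time: 3.72
tcp_pos: [530.2, -215.1, 16.6]
tcp_rot: [-2.171, 0.108, 2.17]
contact_force: [0.0, 0.0, -0.3]
finger_gap: 85.6
```

```bash
python3 -c "
from h import *
import cv2
goto(529.8,-214,16.3,-5.7)
cv2.imwrite('pics/s3.png',cv2.resize(ctrl.read_camera('side')[100:220,270:390,::-1],None,fx=5,fy=5,interpolation=cv2.INTER_CUBIC))"
```

```text
t 3.72 tcp [ 530.19 -215.05   16.59] toolx [ 0. -0. -1.] tooly ang -95.7 F [ 0.04  0.04 -0.28] gap 85.6
shift tool mm [ 0.28 -1.01  0.49] yaw rad about tool x -0.0001 world turn deg 0.0 M
 [[ 0.  -0.1 -1. ]
 [-0.  -1.   0.1]
 [-1.   0.  -0. ]]
```

View pics/s3.png

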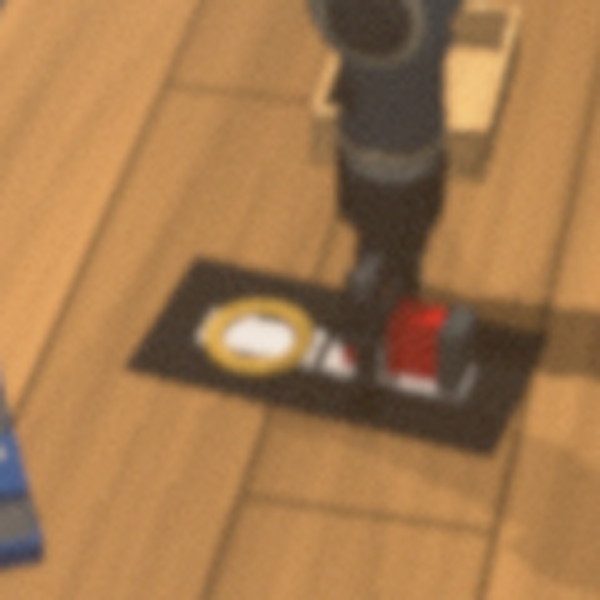

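```bash
python3 -c "
from h import *
P=place([529.85,-214,-.0996],[(0,44,36),(0,44,23),(0,56,23),(11,56,23),(-11,56,23),(30,11,63),(-40,11,63),(0,0,63)])
print((proj('side',P)-[270,100])*5)"
```

```text
[[369.91 369.36]
 [369.73 383.45]
 [364.76 394.13]
 [349.74 391.06]
 [379.83 397.22]
 [343.08 302.87]
 [438.91 321.69]
 [388.38 301.48]]
```

The finger sits where the fitted grip centre predicts, so I'll close.

Call:
{"fn": "servo_tool", "kwargs": {"moves": [{"dx": 0, "dy": 0, "dz": 0, "yaw": 0}, {"dx": 0, "dy": 0, "dz": 0, "yaw": 0}, {"dx": 0, "dy": 0, "dz": 0, "yaw": 0}, {"dx": 0, "dy": 0, "dz": 0, "yaw": 0}, {"dx": 0, "dy": 0, "dz": 0, "yaw": 0}, {"dx": 0, "dy": 0, "dz": 0, "yaw": 0}, {"dx": 0, "dy": 0, "dz": 0, "yaw": 0}, {"dx": 0, "dy": 0, "dz": 0, "yaw": 0}, {"dx": 0, "dy": 0, "dz": 0, "yaw": 0}, {"dx": 0, "dy": 0, "dz": 0, "yaw": 0}], "jaw": 0, "force": 40}}

```text
time: 4.6
tcp_pos: [530.2, -214.0, 16.7]
tcp_rot: [-2.171, 0.106, 2.17]
contact_force: [-1.0, 5.4, 5.6]
finger_gap: 21.8
```

Call:
{"fn": "servo_tool", "kwargs": {"moves": [{"dx": -0.001, "dy": 0, "dz": 0, "yaw": 0}, {"dx": -0.002, "dy": 0, "dz": 0, "yaw": 0}, {"dx": -0.003, "dy": 0, "dz": 0, "yaw": 0}, {"dx": -0.004, "dy": 0, "dz": 0, "yaw": 0}, {"dx": -0.005, "dy": 0, "dz": 0, "yaw": 0}, {"dx": -0.006, "dy": 0, "dz": 0, "yaw": 0}, {"dx": -0.007, "dy": 0, "dz": 0, "yaw": 0}, {"dx": -0.008, "dy": 0, "dz": 0, "yaw": 0}, {"dx": -0.008, "dy": 0, "dz": 0, "yaw": 0}, {"dx": -0.008, "dy": 0, "dz": 0, "yaw": 0}, {"dx": -0.008, "dy": 0, "dz": 0, "yaw": 0}, {"dx": -0.008, "dy": 0, "dz": 0, "yaw": 0}, {"dx": -0.007, "dy": 0, "dz": 0, "yaw": 0}, {"dx": -0.006, "dy": 0, "dz": 0, "yaw": 0}, {"dx": -0.005, "dy": 0, "dz": 0, "yaw": 0}, {"dx": -0.004, "dy": 0, "dz": 0, "yaw": 0}, {"dx": -0.003, "dy": 0, "dz": 0, "yaw": 0}, {"dx": -0.002, "dy": 0, "dz": 0, "yaw": 0}, {"dx": -0.001, "dy": 0, "dz": 0, "yaw": 0}, {"dx": 0, "dy": 0, "dz": 0, "yaw": 0}]}}

```text
time: 6.27
tcp_pos: [529.9, -214.9, 112.3]
tcp_rot: [-2.17, 0.108, 2.17]
contact_force: [0.5, -0.5, -4.9]
finger_gap: 21.4
```

```bash
python3 -c "
from h import *
import cv2
goto(544,175,112,16.9)
cv2.imwrite('pics/s4.png',cv2.resize(ctrl.read_camera('side')[80:220,270:390,::-1],None,fx=4,fy=4,interpolation=cv2.INTER_CUBIC))"
```

```text
t 6.27 tcp [ 529.87 -214.94  112.32] toolx [-0.  0. -1.] tooly ang -95.71 F [ 0.51 -0.53 -4.93] gap 21.4
shift tool mm [   0.32 -389.41   24.74] yaw rad about tool x -0.3946 world turn deg 22.61 M
 [[-0.  -0.1 -1. ]
 [ 0.  -1.   0.1]
 [-1.  -0.   0. ]]
```

View pics/s4.png

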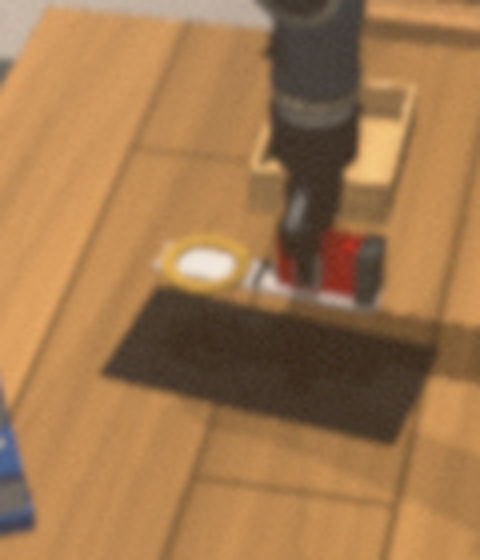

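Call:
{"fn": "servo_tool", "kwargs": {"moves": [{"dx": 0, "dy": -0.001, "dz": 0, "yaw": 0}, {"dx": 0, "dy": -0.002, "dz": 0, "yaw": 0}, {"dx": 0, "dy": -0.003, "dz": 0, "yaw": 0}, {"dx": 0, "dy": -0.004, "dz": 0.0002, "yaw": 0}, {"dx": 0, "dy": -0.005, "dz": 0.0003, "yaw": 0}, {"dx": 0, "dy": -0.006, "dz": 0.0004, "yaw": 0}, {"dx": 0, "dy": -0.007, "dz": 0.0004, "yaw": 0}, {"dx": 0, "dy": -0.008, "dz": 0.0005, "yaw": 0}, {"dx": 0, "dy": -0.009, "dz": 0.0006, "yaw": 0}, {"dx": 0, "dy": -0.01, "dz": 0.0006, "yaw": 0}, {"dx": 0, "dy": -0.01, "dz": 0.0006, "yaw": 0}, {"dx": 0, "dy": -0.01, "dz": 0.0006, "yaw": 0}, {"dx": 0, "dy": -0.01, "dz": 0.0006, "yaw": 0}, {"dx": 0, "dy": -0.01, "dz": 0.0006, "yaw": 0}, {"dx": 0, "dy": -0.01, "dz": 0.0006, "yaw": 0}, {"dx": 0, "dy": -0.01, "dz": 0.0006, "yaw": 0}, {"dx": 0, "dy": -0.01, "dz": 0.0006, "yaw": 0}, {"dx": 0, "dy": -0.01, "dz": 0.0006, "yaw": 0}, {"dx": 0, "dy": -0.01, "dz": 0.0006, "yaw": 0}, {"dx": 0, "dy": -0.01, "dz": 0.0006, "yaw": 0}]}}

```text
time: 7.98
tcp_pos: [536.4, -58.8, 112.3]
tcp_rot: [-2.17, 0.108, 2.17]
contact_force: [0.2, -0.0, -5.0]
finger_gap: 21.8
```

Call:
{"fn": "servo_tool", "kwargs": {"moves": [{"dx": 0, "dy": -0.01, "dz": 0.0006, "yaw": 0}, {"dx": 0, "dy": -0.01, "dz": 0.0006, "yaw": 0}, {"dx": 0, "dy": -0.01, "dz": 0.0006, "yaw": 0}, {"dx": 0, "dy": -0.01, "dz": 0.0006, "yaw": 0}, {"dx": 0, "dy": -0.01, "dz": 0.0006, "yaw": 0}, {"dx": 0, "dy": -0.01, "dz": 0.0006, "yaw": 0}, {"dx": 0, "dy": -0.01, "dz": 0.0006, "yaw": 0}, {"dx": 0, "dy": -0.01, "dz": 0.0006, "yaw": 0}, {"dx": 0, "dy": -0.01, "dz": 0.0006, "yaw": 0}, {"dx": 0, "dy": -0.01, "dz": 0.0006, "yaw": 0}, {"dx": 0, "dy": -0.01, "dz": 0.0006, "yaw": 0}, {"dx": 0, "dy": -0.01, "dz": 0.0006, "yaw": 0}, {"dx": 0, "dy": -0.01, "dz": 0.0006, "yaw": 0}, {"dx": 0, "dy": -0.01, "dz": 0.0006, "yaw": 0}, {"dx": 0, "dy": -0.01, "dz": 0.0006, "yaw": 0}, {"dx": 0, "dy": -0.01, "dz": 0.0006, "yaw": 0}, {"dx": 0, "dy": -0.01, "dz": 0.0006, "yaw": 0}, {"dx": 0, "dy": -0.01, "dz": 0.0006, "yaw": 0}, {"dx": 0, "dy": -0.009, "dz": 0.0006, "yaw": 0}, {"dx": 0, "dy": -0.008, "dz": 0.0005, "yaw": 0}]}}

```text
time: 9.65
tcp_pos: [544.1, 138.6, 112.3]
tcp_rot: [-2.171, 0.108, 2.17]
contact_force: [0.1, 0.7, -5.4]
finger_gap: 21.6
```

Call:
{"fn": "servo_tool", "kwargs": {"moves": [{"dx": 0, "dy": -0.007, "dz": 0.0004, "yaw": 0}, {"dx": 0, "dy": -0.006, "dz": 0.0004, "yaw": 0}, {"dx": 0, "dy": -0.005, "dz": 0.0003, "yaw": 0}, {"dx": 0, "dy": -0.004, "dz": 0.0003, "yaw": 0}, {"dx": 0, "dy": -0.003, "dz": 0.0002, "yaw": 0}, {"dx": 0, "dy": -0.002, "dz": 0, "yaw": 0}, {"dx": 0, "dy": -0.001, "dz": 0, "yaw": 0}]}}

```text
time: 10.23
tcp_pos: [545.3, 165.5, 112.3]
tcp_rot: [-2.17, 0.108, 2.17]
contact_force: [-0.6, -0.8, -6.1]
finger_gap: 21.5
```

Call:
{"fn": "servo_tool", "kwargs": {"moves": [{"dx": 0, "dy": 0, "dz": 0, "yaw": -0.003}, {"dx": 0, "dy": 0, "dz": 0, "yaw": -0.007}, {"dx": 0, "dy": 0, "dz": 0, "yaw": -0.011}, {"dx": 0, "dy": 0, "dz": 0, "yaw": -0.015}, {"dx": 0, "dy": 0, "dz": 0, "yaw": -0.019}, {"dx": 0, "dy": 0, "dz": 0, "yaw": -0.023}, {"dx": 0, "dy": 0, "dz": 0, "yaw": -0.027}, {"dx": 0, "dy": 0, "dz": 0, "yaw": -0.03}, {"dx": 0, "dy": 0, "dz": 0, "yaw": -0.031}, {"dx": 0, "dy": 0, "dz": 0, "yaw": -0.031}, {"dx": 0, "dy": 0, "dz": 0, "yaw": -0.031}, {"dx": 0, "dy": 0, "dz": 0, "yaw": -0.031}, {"dx": 0, "dy": 0, "dz": 0, "yaw": -0.031}, {"dx": 0, "dy": 0, "dz": 0, "yaw": -0.03}, {"dx": 0, "dy": 0, "dz": 0, "yaw": -0.026}, {"dx": 0, "dy": 0, "dz": 0, "yaw": -0.02}, {"dx": 0, "dy": 0, "dz": 0, "yaw": -0.015}, {"dx": 0, "dy": 0, "dz": 0, "yaw": -0.009}, {"dx": 0, "dy": 0, "dz": 0, "yaw": -0.0046}, {"dx": 0, "dy": 0, "dz": 0, "yaw": 0}]}}

```text
time: 11.9
tcp_pos: [545.3, 165.4, 112.3]
tcp_rot: [2.063, 0.307, -2.063]
contact_force: [0.2, 0.1, -5.4]
finger_gap: 21.6
```

```bash
python3 -c "
from h import *
import cv2
goto(545,171.8,112,16.9)
for n in('side','top'): 
    cv2.imwrite(f'pics/{n}5.png',ctrl.read_camera(n)[:,:,::-1])
t=cv2.imread('pics/top5.png')[150:230,215:305];s=cv2.imread('pics/side5.png')[190:290,250:350]
cv2.imwrite('pics/t5.png',cv2.resize(t,None,fx=7,fy=7,interpolation=cv2.INTER_CUBIC))
cv2.imwrite('pics/s5.png',cv2.resize(s,None,fx=6,fy=6,interpolation=cv2.INTER_CUBIC))"
```

```text
t 11.9 tcp [545.31 165.4  112.31] toolx [ 0. -0. -1.] tooly ang -73.08 F [ 0.18  0.13 -5.42] gap 21.6
shift tool mm [ 0.31 -6.21 -1.57] yaw rad about tool x 0.0003 world turn deg -0.02 M
 [[ 0.    0.29 -0.96]
 [-0.   -0.96 -0.29]
 [-1.    0.   -0.  ]]
```

View pics/t5.png

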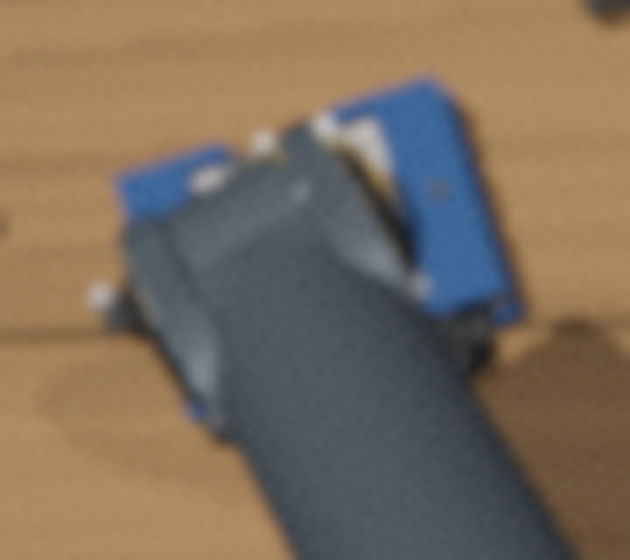

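View pics/s5.png

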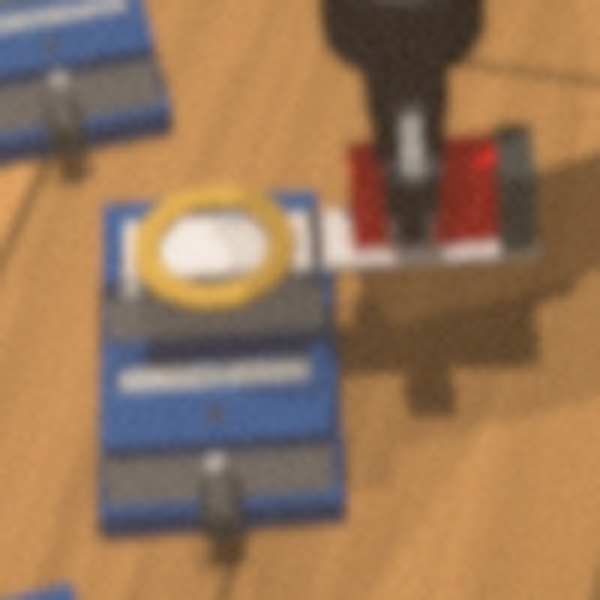

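```bash
python3 -c "
from h import *
r=ray('side',full(250,190,6,(214.5,247)),107.9);print(r)
a=np.radians(16.92);Rm=np.array([[np.cos(a),np.sin(a)],[-np.sin(a),np.cos(a)]])
print('ring in paddle',Rm@(r[:2]-[545.3,165.4]))
for v in([637.8,202.6],[638.5,203.3],[636.8,201.7]): print('ring rel seat',Rm@(r[:2]-v),'grip rel seat',Rm@(np.array([545.3,165.4])-v))
"
```

```text
[636.32 197.17 107.9 ]
ring in paddle [96.33  3.91]
ring rel seat [-3.   -4.76] grip rel seat [-99.32  -8.67]
ring rel seat [-3.87 -5.23] grip rel seat [-100.2    -9.13]
ring rel seat [-1.78 -4.19] grip rel seat [-98.1  -8.1]
```

Call:
{"fn": "servo_tool", "kwargs": {"moves": [{"dx": 0, "dy": -0.0005, "dz": -0.0003, "yaw": 0}, {"dx": 0, "dy": -0.001, "dz": -0.0006, "yaw": 0}, {"dx": 0, "dy": -0.0015, "dz": -0.0007, "yaw": 0}, {"dx": 0, "dy": -0.0015, "dz": -0.0007, "yaw": 0}, {"dx": 0, "dy": -0.0012, "dz": -0.0006, "yaw": 0}, {"dx": 0, "dy": -0.001, "dz": -0.0003, "yaw": 0}, {"dx": 0.001, "dy": 0, "dz": 0, "yaw": 0}, {"dx": 0.002, "dy": 0, "dz": 0, "yaw": 0}, {"dx": 0.003, "dy": 0, "dz": 0, "yaw": 0}, {"dx": 0.004, "dy": 0, "dz": 0, "yaw": 0}, {"dx": 0.005, "dy": 0, "dz": 0, "yaw": 0}, {"dx": 0.005, "dy": 0, "dz": 0, "yaw": 0}, {"dx": 0.004, "dy": 0, "dz": 0, "yaw": 0}, {"dx": 0.003, "dy": 0, "dz": 0, "yaw": 0}, {"dx": 0.002, "dy": 0, "dz": 0, "yaw": 0}, {"dx": 0.001, "dy": 0, "dz": 0, "yaw": 0}, {"dx": 0, "dy": 0, "dz": 0, "yaw": 0}]}}

```text
time: 13.42
tcp_pos: [546.3, 172.7, 82.1]
tcp_rot: [2.063, 0.306, -2.063]
contact_force: [0.4, -0.7, -5.3]
finger_gap: 21.7
```

```bash
python3 -c "
from h import *
import cv2
goto(545,171.8,112,16.9)
cv2.imwrite('pics/s6.png',cv2.resize(ctrl.read_camera('side')[190:290,250:350,::-1],None,fx=6,fy=6,interpolation=cv2.INTER_CUBIC))"
```

```text
t 13.42 tcp [546.33 172.72  82.08] toolx [-0. -0. -1.] tooly ang -73.1 F [ 0.38 -0.69 -5.31] gap 21.7
shift tool mm [-29.92   0.5    1.55] yaw rad about tool x 0.0001 world turn deg -0.0 M
 [[-0.    0.29 -0.96]
 [-0.   -0.96 -0.29]
 [-1.    0.    0.  ]]
```

View pics/s6.png

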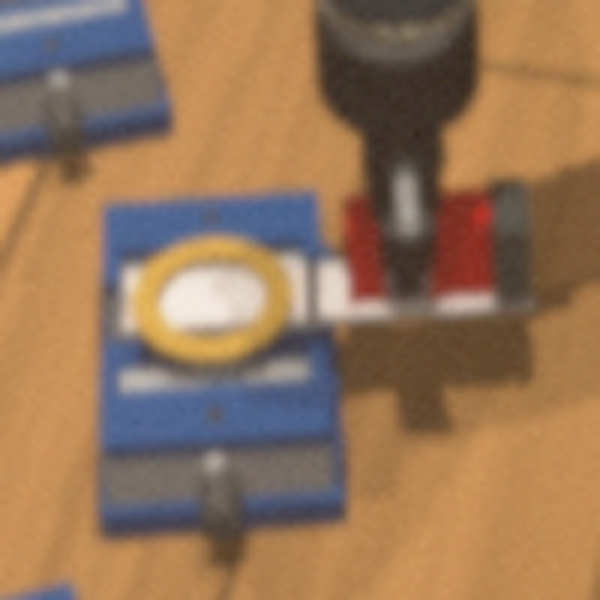

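```bash
python3 -c "
from h import *
r=ray('side',full(250,190,6,(212,299.5)),77.5);print(r)
a=np.radians(16.92);Rm=np.array([[np.cos(a),np.sin(a)],[-np.sin(a),np.cos(a)]])
g=np.array([546.3,172.7])
print('ring in paddle',Rm@(r[:2]-g))
for v in([637.8,202.6],[638.5,203.3],[636.8,201.7]): print('ring rel seat',Rm@(r[:2]-v),'grip rel seat',Rm@(g-v))
"
```

```text
[637.76 204.31  77.5 ]
ring in paddle [96.7   3.62]
ring rel seat [0.46 1.64] grip rel seat [-96.24  -1.98]
ring rel seat [-0.41  1.18] grip rel seat [-97.11  -2.44]
ring rel seat [1.68 2.21] grip rel seat [-95.02  -1.41]
```

Call:
{"fn": "servo_tool", "kwargs": {"moves": [{"dx": 0.001, "dy": 0, "dz": 0, "yaw": 0}, {"dx": 0.002, "dy": 0, "dz": 0, "yaw": 0}, {"dx": 0.003, "dy": 0, "dz": 0, "yaw": 0}, {"dx": 0.003, "dy": 0, "dz": 0, "yaw": 0}, {"dx": 0.002, "dy": 0, "dz": 0, "yaw": 0}, {"dx": 0.001, "dy": 0, "dz": 0, "yaw": 0}, {"dx": 0.001, "dy": 0, "dz": 0, "yaw": 0}, {"dx": 0.001, "dy": 0, "dz": 0, "yaw": 0}, {"dx": 0.001, "dy": 0, "dz": 0, "yaw": 0}, {"dx": 0.001, "dy": 0, "dz": 0, "yaw": 0}, {"dx": 0.001, "dy": 0, "dz": 0, "yaw": 0}, {"dx": 0.001, "dy": 0, "dz": 0, "yaw": 0}, {"dx": 0.001, "dy": 0, "dz": 0, "yaw": 0}, {"dx": 0.001, "dy": 0, "dz": 0, "yaw": 0}, {"dx": 0.001, "dy": 0, "dz": 0, "yaw": 0}, {"dx": 0.002, "dy": 0, "dz": 0, "yaw": 0}, {"dx": 0.003, "dy": 0, "dz": 0, "yaw": 0}, {"dx": 0.003, "dy": 0, "dz": 0, "yaw": 0}, {"dx": 0.001, "dy": 0, "dz": 0, "yaw": 0}, {"dx": 0, "dy": 0, "dz": 0, "yaw": 0}]}}

```text
time: 15.13
tcp_pos: [546.1, 172.7, 51.8]
tcp_rot: [2.062, 0.306, -2.064]
contact_force: [-0.6, -0.2, -3.9]
finger_gap: 21.9
```

```bash
python3 -c "
from h import *
import cv2
goto(442,142,52,16.9)
cv2.imwrite('pics/s7.png',cv2.resize(ctrl.read_camera('side')[190:290,250:350,::-1],None,fx=6,fy=6,interpolation=cv2.INTER_CUBIC))"
```

```text
t 15.13 tcp [546.09 172.65  51.81] toolx [-0. -0. -1.] tooly ang -73.09 F [-0.58 -0.17 -3.92] gap 21.9
shift tool mm [ -0.1   -0.94 108.5 ] yaw rad about tool x 0.0001 world turn deg -0.01 M
 [[-0.    0.29 -0.96]
 [-0.   -0.96 -0.29]
 [-1.    0.    0.  ]]
```

View pics/s7.png

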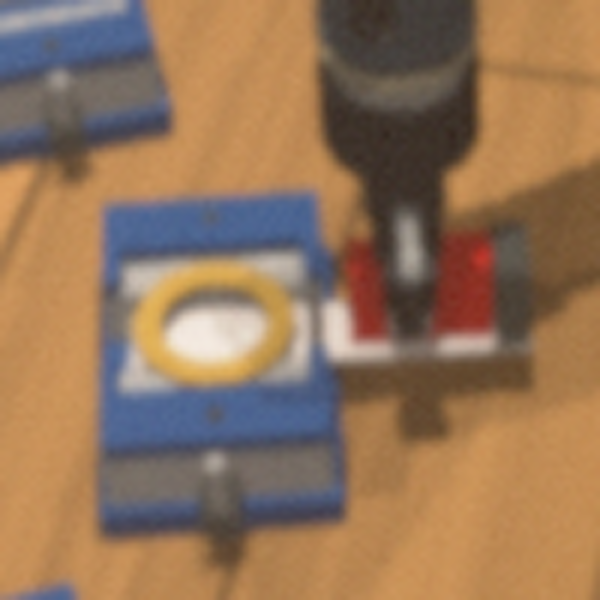

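Call:
{"fn": "servo_tool", "kwargs": {"moves": [{"dx": 0, "dy": 0, "dz": 0.001, "yaw": 0}, {"dx": 0, "dy": 0, "dz": 0.002, "yaw": 0}, {"dx": 0, "dy": 0, "dz": 0.003, "yaw": 0}, {"dx": 0, "dy": 0, "dz": 0.004, "yaw": 0}, {"dx": 0, "dy": 0, "dz": 0.005, "yaw": 0}, {"dx": 0, "dy": 0, "dz": 0.006, "yaw": 0}, {"dx": 0, "dy": 0, "dz": 0.007, "yaw": 0}, {"dx": 0, "dy": 0, "dz": 0.007, "yaw": 0}, {"dx": 0, "dy": 0, "dz": 0.007, "yaw": 0}, {"dx": 0, "dy": 0, "dz": 0.007, "yaw": 0}, {"dx": 0, "dy": 0, "dz": 0.007, "yaw": 0}, {"dx": 0, "dy": 0, "dz": 0.007, "yaw": 0}, {"dx": 0, "dy": 0, "dz": 0.007, "yaw": 0}, {"dx": 0, "dy": 0, "dz": 0.007, "yaw": 0}, {"dx": 0, "dy": 0, "dz": 0.007, "yaw": 0}, {"dx": 0, "dy": 0, "dz": 0.006, "yaw": 0}, {"dx": 0, "dy": 0, "dz": 0.005, "yaw": 0}, {"dx": 0, "dy": 0, "dz": 0.004, "yaw": 0}, {"dx": 0, "dy": 0, "dz": 0.003, "yaw": 0}, {"dx": 0, "dy": 0, "dz": 0.002, "yaw": 0}]}}

```text
time: 16.85
tcp_pos: [446.7, 142.4, 52.3]
tcp_rot: [2.063, 0.306, -2.063]
contact_force: [-0.1, 1.0, -4.1]
finger_gap: 21.4
```

```bash
python3 -c "
from h import *
import cv2
goto(442,142,52,16.9)
cv2.imwrite('pics/s8.png',cv2.resize(ctrl.read_camera('side')[190:290,250:380,::-1],None,fx=6,fy=6,interpolation=cv2.INTER_CUBIC))"
```

```text
t 16.85 tcp [446.65 142.44  52.34] toolx [ 0. -0. -1.] tooly ang -73.09 F [-0.08  0.96 -4.1 ] gap 21.4
shift tool mm [ 0.34 -0.94  4.58] yaw rad about tool x 0.0001 world turn deg -0.01 M
 [[ 0.    0.29 -0.96]
 [-0.   -0.96 -0.29]
 [-1.    0.   -0.  ]]
```

View pics/s8.png

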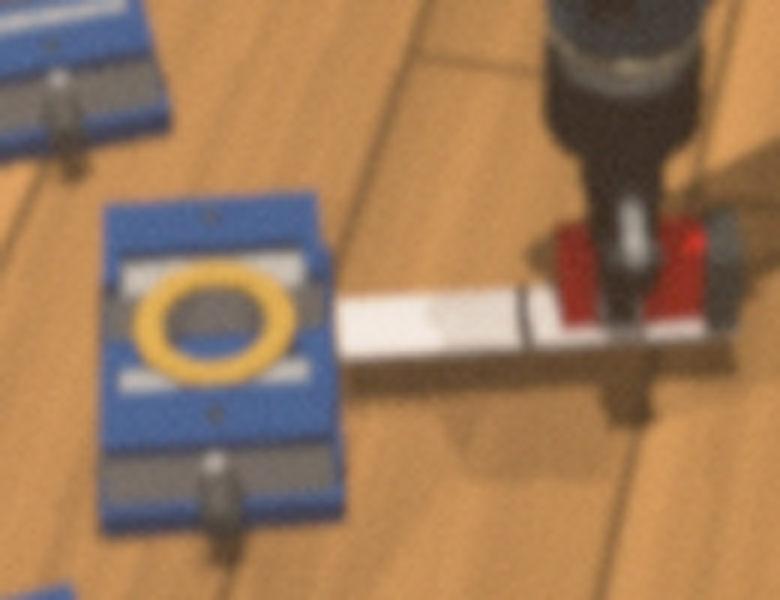

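Ring is seated and the blade is clear of the vise. Next I'll lift and turn back.

Call:
{"fn": "servo_tool", "kwargs": {"moves": [{"dx": -0.004, "dy": 0, "dz": 0.001, "yaw": 0}, {"dx": -0.008, "dy": 0, "dz": 0, "yaw": 0}, {"dx": -0.01, "dy": 0, "dz": 0, "yaw": 0}, {"dx": -0.01, "dy": 0, "dz": 0, "yaw": 0}, {"dx": -0.01, "dy": 0, "dz": 0, "yaw": 0}, {"dx": -0.01, "dy": 0, "dz": 0, "yaw": 0}, {"dx": -0.006, "dy": 0, "dz": 0, "yaw": 0}, {"dx": -0.002, "dy": 0, "dz": 0, "yaw": 0}, {"dx": 0, "dy": 0, "dz": 0, "yaw": 0.02}, {"dx": 0, "dy": 0, "dz": 0, "yaw": 0.04}, {"dx": 0, "dy": 0, "dz": 0, "yaw": 0.06}, {"dx": 0, "dy": 0, "dz": 0, "yaw": 0.06}, {"dx": 0, "dy": 0, "dz": 0, "yaw": 0.06}, {"dx": 0, "dy": 0, "dz": 0, "yaw": 0.06}, {"dx": 0, "dy": 0, "dz": 0, "yaw": 0.05}, {"dx": 0, "dy": 0, "dz": 0, "yaw": 0.03}, {"dx": 0, "dy": 0, "dz": 0, "yaw": 0.0146}, {"dx": 0, "dy": 0, "dz": 0, "yaw": 0}]}}

```text
time: 18.4
tcp_pos: [445.6, 142.1, 111.8]
tcp_rot: [-2.169, 0.109, 2.171]
contact_force: [-0.1, -0.4, -3.2]
finger_gap: 21.8
```

```bash
python3 -c "
from h import *
goto(530,-214,112.3,-5.7)"
```

```text
t 18.4 tcp [445.56 142.11 111.85] toolx [-0. -0. -1.] tooly ang -95.72 F [-0.05 -0.38 -3.25] gap 21.8
shift tool mm [  -0.36  345.92 -119.52] yaw rad about tool x -0.0004 world turn deg 0.02 M
 [[-0.  -0.1 -1. ]
 [-0.  -1.   0.1]
 [-1.   0.   0. ]]
```

Call:
{"fn": "servo_tool", "kwargs": {"moves": [{"dx": 0, "dy": 0.006, "dz": -0.002, "yaw": 0}, {"dx": 0, "dy": 0.012, "dz": -0.004, "yaw": 0}, {"dx": 0, "dy": 0.018, "dz": -0.006, "yaw": 0}, {"dx": 0, "dy": 0.02, "dz": -0.007, "yaw": 0}, {"dx": 0, "dy": 0.02, "dz": -0.007, "yaw": 0}, {"dx": 0, "dy": 0.02, "dz": -0.007, "yaw": 0}, {"dx": 0, "dy": 0.02, "dz": -0.007, "yaw": 0}, {"dx": 0, "dy": 0.02, "dz": -0.007, "yaw": 0}, {"dx": 0, "dy": 0.02, "dz": -0.007, "yaw": 0}, {"dx": 0, "dy": 0.02, "dz": -0.007, "yaw": 0}, {"dx": 0, "dy": 0.02, "dz": -0.007, "yaw": 0}, {"dx": 0, "dy": 0.02, "dz": -0.007, "yaw": 0}, {"dx": 0, "dy": 0.02, "dz": -0.007, "yaw": 0}, {"dx": 0, "dy": 0.02, "dz": -0.007, "yaw": 0}, {"dx": 0, "dy": 0.02, "dz": -0.007, "yaw": 0}, {"dx": 0, "dy": 0.02, "dz": -0.007, "yaw": 0}, {"dx": 0, "dy": 0.02, "dz": -0.007, "yaw": 0}, {"dx": 0, "dy": 0.016, "dz": -0.0055, "yaw": 0}, {"dx": 0, "dy": 0.01, "dz": -0.003, "yaw": 0}, {"dx": 0, "dy": 0.004, "dz": -0.001, "yaw": 0}]}}

```text
time: 20.07
tcp_pos: [530.1, -216.5, 112.0]
tcp_rot: [-2.169, 0.112, 2.17]
contact_force: [-0.7, 0.1, -4.9]
finger_gap: 21.4
```

Call:
{"fn": "servo_tool", "kwargs": {"moves": [{"dx": 0.004, "dy": 0, "dz": 0, "yaw": 0}, {"dx": 0.008, "dy": 0, "dz": 0, "yaw": 0}, {"dx": 0.01, "dy": 0, "dz": 0, "yaw": 0}, {"dx": 0.01, "dy": 0, "dz": 0, "yaw": 0}, {"dx": 0.01, "dy": 0, "dz": 0, "yaw": 0}, {"dx": 0.01, "dy": 0, "dz": 0, "yaw": 0}, {"dx": 0.01, "dy": 0, "dz": 0, "yaw": 0}, {"dx": 0.008, "dy": 0, "dz": 0, "yaw": 0}, {"dx": 0.006, "dy": 0, "dz": 0, "yaw": 0}, {"dx": 0.004, "dy": 0, "dz": 0, "yaw": 0}, {"dx": 0.002, "dy": 0, "dz": 0, "yaw": 0}, {"dx": 0, "dy": 0, "dz": 0, "yaw": 0}]}}

```text
time: 21.07
tcp_pos: [530.4, -214.0, 30.0]
tcp_rot: [-2.17, 0.108, 2.171]
contact_force: [-0.0, -0.3, -5.0]
finger_gap: 21.6
```

```bash
python3 -c "
from h import *
import cv2
goto(530,-214,16.6,-5.7)
cv2.imwrite('pics/s9.png',cv2.resize(ctrl.read_camera('side')[80:220,270:390,::-1],None,fx=4,fy=4,interpolation=cv2.INTER_CUBIC))"
```

```text
t 21.07 tcp [ 530.41 -213.96   30.01] toolx [-0.  0. -1.] tooly ang -95.71 F [-0.05 -0.32 -5.04] gap 21.6
shift tool mm [13.41  0.08  0.4 ] yaw rad about tool x -0.0002 world turn deg 0.01 M
 [[-0.  -0.1 -1. ]
 [ 0.  -1.   0.1]
 [-1.  -0.   0. ]]
```

View pics/s9.png

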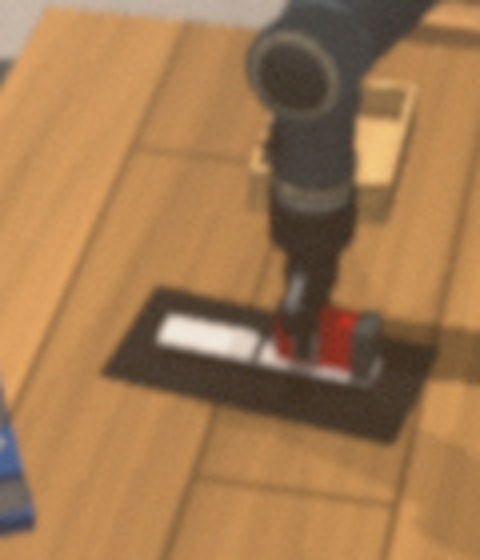

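Call:
{"fn": "servo_tool", "kwargs": {"moves": [{"dx": 0.002, "dy": 0, "dz": 0, "yaw": 0}, {"dx": 0.002, "dy": 0, "dz": 0, "yaw": 0}, {"dx": 0.002, "dy": 0, "dz": 0, "yaw": 0}, {"dx": 0.002, "dy": 0, "dz": 0, "yaw": 0}, {"dx": 0.0015, "dy": 0, "dz": 0, "yaw": 0}, {"dx": 0.001, "dy": 0, "dz": 0, "yaw": 0}, {"dx": 0.001, "dy": 0, "dz": 0, "yaw": 0}, {"dx": 0.001, "dy": 0, "dz": 0, "yaw": 0}, {"dx": 0.0005, "dy": 0, "dz": 0, "yaw": 0}, {"dx": 0.0003, "dy": 0, "dz": 0, "yaw": 0}, {"dx": 0, "dy": 0, "dz": 0, "yaw": 0}]}}

```text
time: 22.03
tcp_pos: [530.4, -214.0, 17.0]
tcp_rot: [-2.17, 0.108, 2.17]
contact_force: [-0.7, -0.1, -3.8]
finger_gap: 21.4
```

Call:
{"fn": "servo_tool", "kwargs": {"moves": [{"dx": 0.0004, "dy": 0, "dz": 0, "yaw": 0}, {"dx": 0.0003, "dy": 0, "dz": 0, "yaw": 0}, {"dx": 0, "dy": 0, "dz": 0, "yaw": 0}]}}

```text
time: 22.28
tcp_pos: [530.6, -214.0, 16.7]
tcp_rot: [-2.171, 0.108, 2.17]
contact_force: [-0.4, -0.2, 0.2]
finger_gap: 21.5
```

It's resting on the mat, since the load went to zero. I'll open and retreat.

Call:
{"fn": "servo_tool", "kwargs": {"moves": [{"dx": 0, "dy": 0, "dz": 0, "yaw": 0}, {"dx": 0, "dy": 0, "dz": 0, "yaw": 0}, {"dx": 0, "dy": 0, "dz": 0, "yaw": 0}, {"dx": 0, "dy": 0, "dz": 0, "yaw": 0}, {"dx": 0, "dy": 0, "dz": 0, "yaw": 0}, {"dx": 0, "dy": 0, "dz": 0, "yaw": 0}, {"dx": 0, "dy": 0, "dz": 0, "yaw": 0}, {"dx": 0, "dy": 0, "dz": 0, "yaw": 0}, {"dx": 0, "dy": 0, "dz": 0, "yaw": 0}, {"dx": 0, "dy": 0, "dz": 0, "yaw": 0}], "jaw": 1}}

```text
time: 23.12
tcp_pos: [530.5, -214.0, 16.3]
tcp_rot: [-2.17, 0.108, 2.17]
contact_force: [-0.1, -0.1, 0.3]
finger_gap: 85.6
```

Call:
{"fn": "servo_tool", "kwargs": {"moves": [{"dx": -0.003, "dy": 0, "dz": 0, "yaw": 0}, {"dx": -0.008, "dy": 0, "dz": 0, "yaw": 0}, {"dx": -0.014, "dy": 0, "dz": 0, "yaw": 0}, {"dx": -0.018, "dy": 0, "dz": 0, "yaw": 0}, {"dx": -0.018, "dy": 0, "dz": 0, "yaw": 0}, {"dx": -0.018, "dy": 0, "dz": 0, "yaw": 0}, {"dx": -0.018, "dy": 0, "dz": 0, "yaw": 0}, {"dx": -0.018, "dy": 0, "dz": 0, "yaw": 0}, {"dx": -0.018, "dy": 0, "dz": 0, "yaw": 0}, {"dx": -0.014, "dy": 0, "dz": 0, "yaw": 0}, {"dx": -0.01, "dy": 0.01, "dz": 0.01, "yaw": 0}, {"dx": 0, "dy": 0.02, "dz": 0.01, "yaw": 0}, {"dx": 0, "dy": 0.025, "dz": 0.01, "yaw": 0}, {"dx": 0, "dy": 0.025, "dz": 0.01, "yaw": 0}, {"dx": 0, "dy": 0.025, "dz": 0.01, "yaw": 0}, {"dx": 0, "dy": 0.025, "dz": 0.01, "yaw": 0}, {"dx": 0, "dy": 0.02, "dz": 0.01, "yaw": 0}, {"dx": 0, "dy": 0.01, "dz": 0, "yaw": 0}, {"dx": 0, "dy": 0, "dz": 0, "yaw": 0}]}}

```text
time: 24.7
tcp_pos: [444.0, -368.9, 174.0]
tcp_rot: [-2.17, 0.115, 2.168]
contact_force: [-0.2, 0.2, 0.4]
finger_gap: 85.3
```

```bash
python3 -c "
from h import *
import cv2
goto(530,-214,16.6,-5.7)
for n in('side','top'): 
    cv2.imwrite(f'pics/{n}10.png',ctrl.read_camera(n)[:,:,::-1])
t=cv2.imread('pics/top10.png');s=cv2.imread('pics/side10.png')
k=dict(fx=5,fy=5,interpolation=cv2.INTER_CUBIC)
cv2.imwrite('pics/m10.png',cv2.resize(np.hstack([s[130:210,290:380],t[165:245,365:430]]),None,**k))
cv2.imwrite('pics/v10.png',cv2.resize(np.hstack([s[210:290,255:325],t[150:230,220:300]]),None,**k))"
```

```text
t 24.7 tcp [ 443.95 -368.93  173.98] toolx [ 0. -0. -1.] tooly ang -95.97 F [-0.17  0.22  0.36] gap 85.3
shift tool mm [ 157.17 -163.3   -69.32] yaw rad about tool x -0.0048 world turn deg 0.27 M
 [[ 0.   -0.1  -0.99]
 [-0.   -0.99  0.1 ]
 [-1.    0.   -0.  ]]
```

View pics/m10.png

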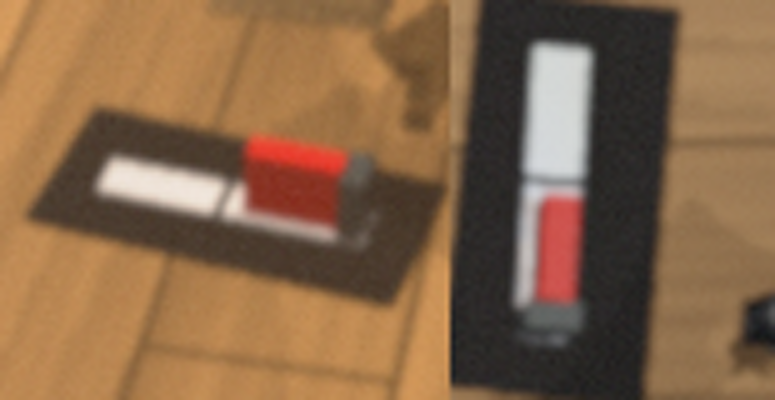

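View pics/v10.png

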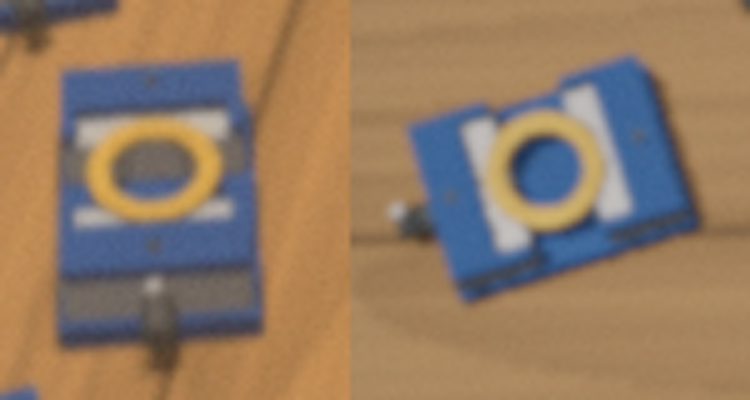

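View pics/top10.png

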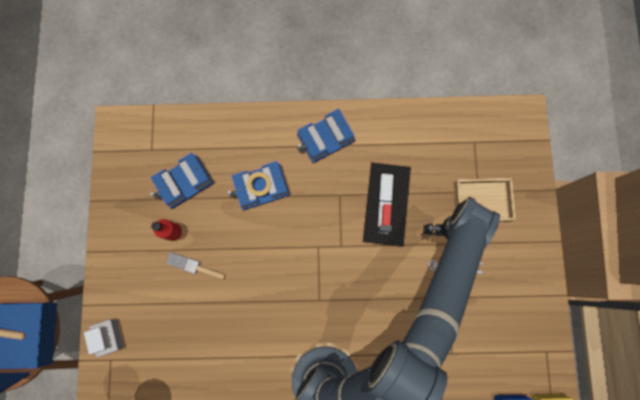

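The ring lies flat between the ledge walls in both views. The paddle is flat on the mat, and the arm is clear of everything.

```bash
python3 -c "
from h import *
print(ray('top',full(220,150,5,(546-350,171)),59),ray('side',full(255,210,5,(154,169)),59))
print(ctrl.finish_job())"
```

```text
[635.68 202.78  59.  ] [637.97 203.15  59.  ]
the job is handed in; nothing more can be done
None
```

The ring is in the blue vise, the paddle is back on the mat, and the job is handed in at about 25 s of the 58 s allowed. No verdict was given, so this is my own reading of the last checks.

- **Choice of vise:** of the three, I took the one at pixel (260,186) in the top view. It stands about 668 mm from the robot's base; the other two are about 795 and 800 mm away.
- **Carry:** I gripped the paddle across its red handle at 40 N and kept it level. I measured the ring twice on the way, and it had not crept by more than about 1 mm.
- **Seating:** I lowered the ring onto the ledges. The load on the wrist fell by about 1.4 N, which matches the ring's weight. I then drew the blade back out along the channel.
- **Paddle:** I laid it flat at its starting spot on the mat. The load read about 0 N before I opened the jaws, and I then backed the arm away.

**Last checks:**
- Both cameras show the ring flat in the pocket. Its centre is about 2 mm from the seat by the top camera and under 1 mm by the side one. They differ by about 2 mm, within the calibration.
- The paddle lies flat on the mat. The bottle, brush and box look unmoved. The wrench was mostly hidden by the arm in the last top picture, but no move went near it.
- No large contact forces showed in the readings; the highest was about 8 N, as the grip closed.

My first two move calls were refused because each row needs all four fields. Nothing moved and no time passed.

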